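Roll down the brass edging of a jewellery box

ROBOT

A 7-joint arm with a two-finger parallel gripper is mounted at the origin on a cart in front of the work surface, level with it; the furniture and walls round the work are solid. World frame = base frame: x ahead of the robot, y to its left, z up, the work surface at z = 0. Lengths are in mm, angles in degrees, forces in N, time in s.
With the tool pointing down it reaches from about 400 to 850 mm from the base axis. Payload 6.9 kg.
Tool frame: the origin (TCP) lies midway between the tips of the shut fingers; the grasp point (between the pads) lies 19 mm behind it; z points along the fingers, y is the line along which they close (so a half turn about z gives the same grasp; the last joint's range is limited). The gripper opens to 85 mm and grips with 20 to 120 N. Pads are 22 mm wide; open, the fingers measure 114 mm over their backs; the gripper's body (76 mm by 85 mm) begins 54 mm behind the grasp point. The pads swing forward as they close: fully open they stand 13 mm farther back than shut.
Start: joints at [6.045, 29.078, -13.613, 85.955, 7.202, 65.827, -8.869], TCP at [624.989, -0.025, 231.275] pointing down, gripper open.
Joint ranges: [-176.47, 176.47], [-13.61, 117.27], [-81.72, 77.17], [0.22, 143.17], [-87.28, 267.28], [10, 112.55], [-165.47, 165.47]. Speed limits (degrees/s): [136.94, 136.94, 180, 180, 180, 180, 180].

INTERFACE

Orientations are given as [roll, pitch, yaw] about the fixed x, y, z axes, in that order (R = Rz(yaw) Ry(pitch) Rx(roll)).
In Python, from station import * gives the robot as it stands. Calls block until the motion is done:
- move_ptp(position, orientation): joint-space move of the TCP to a pose.
- line_to(position, v=150, rot=None): straight line of the TCP; rot=None keeps the orientation; v is the mean speed in mm/s.
- set_joints(angles): joint-space move.
- set_gripper(opening, force=None): finger opening in mm; force is the grip in N (None keeps the last); returns when the fingers have stopped.
- pause(seconds).
- solve_ik(position, orientation): joint angles nearest the present ones, or None.
- sense(): the state.
- read_camera(name): name is "scene" or "side" or "wrist"; returns a dict with "image" (480x640x3 uint8, red, green, blue), "z_map" (480x640 float32, mm along the optical axis (not along the pixel's ray), 0 where there is no reading), "fx", "fy", "cx", "cy" (pixels), "R" (3x3) and "t" (3): a world point X has camera coordinates R X + t. Camera axes: x right, y down, z forward; pixel columns grow to the right and rows downward; lengths in mm; the calibration is good to about 2 mm. The wrist camera is an equidistant fisheye: a pixel r from the principal point sees the ray r / f radians off the axis. A picture is of the moment at which its call begins.
A pose or a line that the arm cannot do raises Unreachable and nothing moves.
- job_done(): hands the job in; it is judged then, once.
The state is a dict: "time_s": time; "joints": joint angles; "dq": joint speeds; "joint_torque": joint torques, N m; "position": TCP position; "eef_rot": TCP orientation; "force": force on the tool from outside, world axes, zero at the start; "torque": the same for the moment, N m; "gripper_width": finger opening in mm; "grasp_force": force on a finger pad.
Only numpy, scipy, OpenCV 4.12 (cv2) and the standard library are available. Lean on these libraries where they do the work, as an engineer would, in place of code of your own. Each camera call takes 0.05 s, during which the arm holds its last target. There are 200 camera calls.

TASK

Take the hand roller from its wooden rest and roll it along the brass edging strip on the front edge of the jewellery box's lid, following the lid's arch with firm, even pressure, until all six brass lengths sit flush with the wood. Do not bruise the box: never bear on it with more than 25 N, and press only with the roller, not with the gripper. Then hang the roller back upright in its rest, let go, and leave the other things on the bench where they are.

Things in the scene. Friction and masses are not known exactly. Their poses are not given: they have to be found in the camera images.
- jewel_box: Dark wooden jewellery box, 116 mm deep (x) by 212 mm long (y), fixed to the bench; origin under its centre, x to its back, y to its left end, z up. Its carcass is 44 mm high; on it, raised by blue felt packing, stands its lid, 12 mm thick at the ends and arched by 5 mm to 17 mm at mid-length. Along the lid's front edge (-x, keyhole side) lies the brass edging strip in a rebate.
- strip_left (a point): Point on the carcass's top rim straight below the centre of the leftmost (+y) brass length; axes as the box's, the strip running along y. The wood's face beside that brass (its flush level) lies 16 to 33 mm above this point: the packing differs each time, and one end may stand up to 4.5 mm higher than the other. The strip is 18 mm wide, 180 mm long, of six lengths of 30 mm end to end.
- strip_mid (a point): The same point below the middle of the strip (between the third and fourth lengths); the flush level lies 21 to 33 mm above it. 75 mm from strip_left. Rolling on to the next length, which still stands proud, adds a few newtons; 14 to 16 N downward is about right.
- strip_right (a point): The same point below the centre of the rightmost (-y) brass length; 150 mm from strip_left. The brass runs on 15 mm past these end points, the wood 31 mm. The lid stands firm: it does not give or rock under the roller.
- edging_0 (a joint): How far brass length no. 0 (0 = leftmost, 5 = rightmost) stands proud of the wood, in m: 0 is seated flush, 0.003 to 0.0045 at the start. It is a tight friction fit: pressed square on, it gives at 11 to 12 N, stays where it is pushed and stops at 0.
- edging_1 (a joint): How far brass length no. 1 (0 = leftmost, 5 = rightmost) stands proud of the wood, in m: 0 is seated flush, 0.003 to 0.0045 at the start. It is a tight friction fit: pressed square on, it gives at 11 to 12 N, stays where it is pushed and stops at 0.
- edging_2 (a joint): How far brass length no. 2 (0 = leftmost, 5 = rightmost) stands proud of the wood, in m: 0 is seated flush, 0.003 to 0.0045 at the start. It is a tight friction fit: pressed square on, it gives at 11 to 12 N, stays where it is pushed and stops at 0.
- edging_3 (a joint): How far brass length no. 3 (0 = leftmost, 5 = rightmost) stands proud of the wood, in m: 0 is seated flush, 0.003 to 0.0045 at the start. It is a tight friction fit: pressed square on, it gives at 11 to 12 N, stays where it is pushed and stops at 0.
- edging_4 (a joint): How far brass length no. 4 (0 = leftmost, 5 = rightmost) stands proud of the wood, in m: 0 is seated flush, 0.003 to 0.0045 at the start. It is a tight friction fit: pressed square on, it gives at 11 to 12 N, stays where it is pushed and stops at 0.
- edging_5 (a joint): How far brass length no. 5 (0 = leftmost, 5 = rightmost) stands proud of the wood, in m: 0 is seated flush, 0.003 to 0.0045 at the start. It is a tight friction fit: pressed square on, it gives at 11 to 12 N, stays where it is pushed and stops at 0.
- roller_grip (a point): Centre (half-way up) of the hand roller's upright square wooden handle, 26 x 26 mm, 54 mm tall. Below the handle is an aluminium plate (its top 27 mm below this point), on which the fingertips may bear when pressing. The axle of the black rubber wheel lies along y of this point, so the roller rolls along x, either way; z is up along the handle. The roller weighs 0.3 kg.
- roller_plate (a point): Centre of the underside of the roller's plate (60 mm along x, 46 mm along y, 6 mm thick), 33 mm below roller_grip; same axes. Below it a fork holds the wheel, 30 mm in diameter and 22 mm wide, its lowest point 56 mm below this point when unloaded. The fork is sprung: it gives upward by up to 8 mm, about 9 N per mm.
- rest_top (a point): Centre of the top of the roller's fixed wooden rest, 70 mm above its foot, midway between its two upright cheeks (50 mm long in y, 13 mm thick, 42 mm apart in x, open at both y ends). The roller hangs here at the start: plate on the cheeks, so that roller_plate coincides with this point and has the same axes, wheel between them 4 mm clear of the rest's foot.
- roller_wheel (a joint): Turning angle of the roller's wheel on its axle in rad, 0 at the start; one rad is 15 mm of rolling.
- roller: The whole hand roller with fork and wheel; origin at the lowest point of the unloaded wheel, 89 mm below roller_grip.
- flux_jar: bystander: white plastic jar with a purple cap, 58 mm wide, 83 mm tall, origin under its centre
- small_tumbler: bystander: small clear shot glass, 41 mm wide, 47 mm tall, origin under its centre
- beeswax: bystander: amber wax block 32 x 46 x 21 mm, origin under its centre
- boxwood_stick: bystander: octagonal wooden punch 102 mm long (y), 18 mm thick, origin under its centre
- brass_frame_0: bystander: small upright brass frame casting 40 x 40 x 54 mm on the steel block at the left, origin under its centre
- brass_frame_1: bystander: the other upright brass frame casting on the steel block, same size
- gold_glass: bystander: small glass with gold scrap, 44 mm wide, 39 mm tall, origin under its centre
Not all that is in view belongs to the job. There is more than one size of the roller; the job needs the smaller.

How it is judged (in metres and radians):
On the way, in this order (a step that is already met when the one before it is completed fails the run):
1. the roller has been lifted out of its rest (horizontal distance between roller_plate and rest_top above 0.06 m and contact force between roller and the fingers above 1 N), for 0.2 s.
2. the roller bears on the strip and its wheel has rolled at least 60 mm (4 rad) one way ((value of joint roller_wheel above 4 rad or value of joint roller_wheel below -4 rad) and contact force between roller and jewel_box above 3 N), for 0.05 s.
3. all six brass lengths are seated to within 1.5 mm (value of joint each of edging_0, edging_1, edging_2, edging_3, edging_4, edging_5 below 0.0015 m), for 0.2 s.
At the end, for the whole second after the job is handed in: All six brass lengths are seated to within 1.5 mm of flush, and the roller hangs at rest and upright (within about 4.5 degrees) in its rest, its plate on both cheeks and within 12 mm of the middle of the rest (all of step 3 and horizontal distance between roller_plate and rest_top below 0.012 m and z of roller_plate in the frame of rest_top between -0.004 and 0.004 m and angle between roller_plate's own z axis and vertical below 0.08 rad and linear speed of roller below 0.02 m/s); the robot touches nothing.
It fails at once if the roller bears on the box or its brass with more than 25 N (contact force between roller and jewel_box above 25 N).
It fails at once if the gripper itself presses on the box or its brass (contact force between any of the fingers, the arm and jewel_box above 2 N).
It fails at once if a bystander has been moved by more than 30 mm (distance of any of flux_jar, small_tumbler, beeswax, boxwood_stick, brass_frame_0, brass_frame_1, gold_glass from where it was at the start of the episode above 0.03 m).
It also fails if it takes over 70 s, if anything falls off the work surface, if the arm or the gripper's body presses on something with over 40 N, if the wrist force passes 120 N, or if a joint passes its speed limit or range.

## Working session

There is one attempt and no reset: what is moved stays moved. The work goes in short steps, each a Python script; the robot and the scene stay as the last script left them, time stands still between calls to the robot, and variables do not carry over. Pictures are saved under pics/ and viewed, at most 10 in all, crops included, and the job is handed in when it is done.

```bash
mkdir -p pics; ls; cat > h.py <<'E'
import numpy as np, cv2
from station import *
def shot(n,f):
    c=read_camera(n); cv2.imwrite('pics/'+f+'.png',c['image'][:,:,::-1]); np.savez('pics/'+f+'.npz',**c); return c
def cloud(c):
    v,u=np.mgrid[0:480,0:640]; z=c['z_map']
    p=np.stack([(u-c['cx'])/c['fx']*z,(v-c['cy'])/c['fy']*z,z],-1)
    w=(p-c['t'])@c['R']; w[z<=0]=np.nan; return w
E
python3 - <<'E'
from h import *
for n in ('scene','side'):
    c=shot(n,n); print(n,c['R'].round(3).tolist(),c['t'],-c['R'].T@c['t'])
print(sense())
E
```

```text
pics
scene [[0.852, -0.523, -0.021], [-0.372, -0.577, -0.727], [0.368, 0.627, -0.686]] [-467.96075888  230.74495915 1598.8747669 ] [ -104.47438029 -1114.52462237  1255.20954356]
side [[-1.0, 0.017, -0.001], [0.008, 0.367, -0.93], [-0.016, -0.93, -0.367]] [ 497.56602762  119.23295341 1523.36107915] [ 520.23908984 1364.22795785  671.30529189]
{'time_s': 0.1, 'joints': array([  6.04465561,  29.12136271, -13.60869364,  86.00215999,
         7.20326033,  65.82830753,  -8.86870445]), 'dq': array([ 0.02618199, -0.06822248,  0.09331569, -0.0856111 , -0.07505959,
        0.0819435 , -0.0250321 ]), 'joint_torque': array([-4.60960451e-03, -6.21825886e+01, -2.19466478e+00, -2.50204021e+01,
        1.25371566e-02,  7.74859713e-03, -3.76228832e-05]), 'position': array([ 6.24549301e+02, -8.86466091e-02,  2.30514098e+02]), 'eef_rot': array([-1.79907079e+02,  3.19914781e-03,  9.00010609e+01]), 'force': array([ 0.17674805, -0.18650071, -0.12049537]), 'torque': array([-0.03793031, -0.02417195, -0.05162175]), 'grasp_force': 0.0, 'gripper_width': 85.66667345994925}
```

View pics/scene.png

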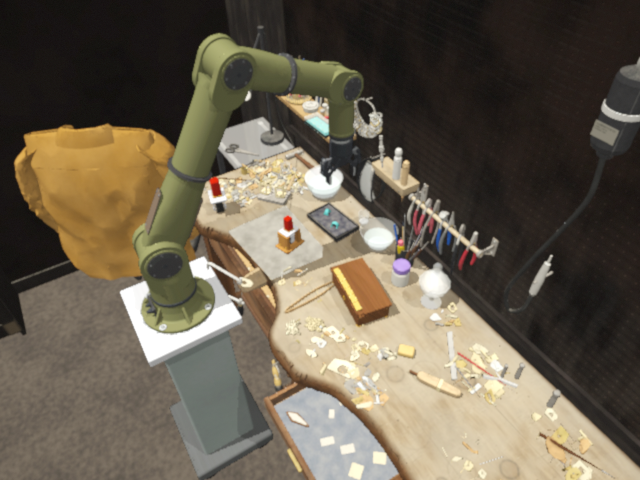

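View pics/side.png

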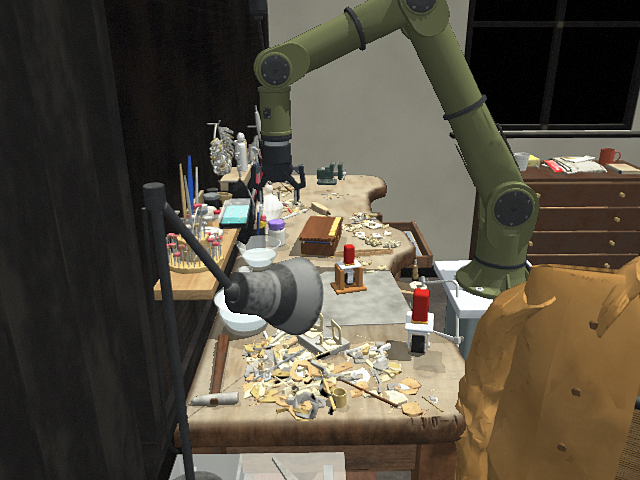

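Two red-handled rollers: scene (288,225) / side (349,255) in an orange wooden rest, and scene (216,190) / side (420,305), larger, on a white/black stand. The first looks like the smaller one in a wooden rest. The box is at scene (360,290), with the brass on its left (front) edge. I'll confirm with a crop and measure.

```bash
python3 - <<'E'
import numpy as np,cv2
from h import cloud
S={}
for n in('scene','side'):
    c=dict(np.load(f'pics/{n}.npz')); S[n]=(c['image'],cloud(c))
def red(n,box):
    im,w=S[n];u0,v0,u1,v1=box
    i=im[v0:v1,u0:u1].astype(int);p=w[v0:v1,u0:u1]
    m=(i[...,0]>110)&(i[...,1]<50)&(i[...,2]<50)&np.isfinite(p[...,0])
    q=p[m]; print(n,box,m.sum(),'5/50/95',np.percentile(q,[3,50,97],axis=0).round(0).tolist())
red('scene',(270,205,310,255));red('side',(325,235,375,300))
red('scene',(200,170,235,215));red('side',(400,280,440,330))
im,w=S['scene']; i=im.astype(int)
# small rest points at top of box etc
for n,(u0,v0,u1,v1) in (('scene',(325,255,395,325)),('side',(298,212,345,256))):
    im,w=S[n];p=w[v0:v1,u0:u1].reshape(-1,3);col=im[v0:v1,u0:u1].reshape(-1,3).astype(int)
    k=np.isfinite(p[:,0])&(p[:,2]>55)&(p[:,2]<110)
    p=p[k];col=col[k];print(n,len(p),np.percentile(p,[2,50,98],axis=0).round(0).tolist())
    r=cv2.minAreaRect(p[:,:2].astype(np.float32));print(r)
    y=(col[:,0]>150)&(col[:,1]>110);q=p[y];print('brass',len(q),np.percentile(q,[2,50,98],axis=0).round(0).tolist())
    print('brassrect',cv2.minAreaRect(q[:,:2].astype(np.float32)),'zfit y',np.polyfit(q[:,1],q[:,2],2))
a=cv2.resize(S['scene'][0][160:330,190:400],None,fx=2.9,fy=2.9,interpolation=2)
b=cv2.resize(S['side'][0][200:360,300:450],None,fx=2.9*170/160/1.0,fy=2.9*170/160,interpolation=2)
cv2.imwrite('pics/cr.png',cv2.resize(a,(609,493))[:,:,::-1]);cv2.imwrite('pics/cr2.png',b[:,:,::-1])
E
```

```text
scene (270, 205, 310, 255) 72 5/50/95 [[420.0, 20.0, 93.0], [428.0, 28.0, 117.0], [441.0, 38.0, 134.0]]
side (325, 235, 375, 300) 114 5/50/95 [[423.0, 46.0, 90.0], [431.0, 52.0, 114.0], [442.0, 59.0, 136.0]]
scene (200, 170, 235, 215) 100 5/50/95 [[281.0, 328.0, 99.0], [293.0, 338.0, 132.0], [304.0, 357.0, 154.0]]
side (400, 280, 440, 330) 111 5/50/95 [[283.0, 347.0, 97.0], [289.0, 371.0, 150.0], [312.0, 376.0, 156.0]]
scene 2078 [[436.0, -403.0, 59.0], [499.0, -310.0, 69.0], [568.0, -196.0, 78.0]]
((542.421630859375, -305.0895080566406), (218.79025268554688, 202.89193725585938), 79.4465103149414)
brass 1605 [[442.0, -398.0, 62.0], [510.0, -302.0, 70.0], [573.0, -195.0, 78.0]]
brassrect ((544.579345703125, -301.8970642089844), (215.5847625732422, 201.56983947753906), 80.7880630493164) zfit y [-4.80077866e-04 -2.88454532e-01  2.80503536e+01]
side 909 [[442.0, -391.0, 58.0], [507.0, -257.0, 72.0], [572.0, -181.0, 79.0]]
((509.2630615234375, -181.76174926757812), (446.3638610839844, 140.19857788085938), 88.00135040283203)
brass 141 [[443.0, -399.0, 68.0], [466.0, -280.0, 76.0], [565.0, -200.0, 80.0]]
brassrect ((504.8394775390625, -302.3470153808594), (197.7230987548828, 114.24817657470703), 81.33157348632812) zfit y [-5.78194458e-04 -3.30072688e-01  3.01567212e+01]
```

View pics/cr2.png

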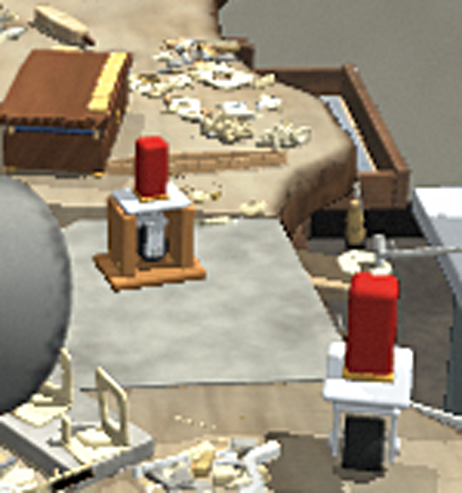

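The crop confirms it: the smaller roller is in the wooden rest at scene (288,225), world about (431,40), with its handle rising to z≈133. The bigger one at (290,350) is out. The box is near (505,-300), top about 78 mm, which fits its description. Next I'll take wrist views above both.

```bash
cat >> h.py <<'E'
def fcloud(c):
    v,u=np.mgrid[0:480,0:640]; x=(u-c['cx'])/c['fx']; y=(v-c['cy'])/c['fy']; th=np.hypot(x,y)+1e-9
    z=c['z_map']; k=np.tan(th)/th*z
    p=np.stack([x*k,y*k,z],-1); w=(p-c['t'])@c['R']; w[(z<=0)|(th>1.4)]=np.nan; return w
E
python3 - <<'E'
from h import *
move_ptp([500,-300,260],[180,0,90]); a=shot('wrist','wb')
move_ptp([431,40,250],[180,0,90]); b=shot('wrist','wr')
cv2.imwrite('pics/w2.png',np.vstack([a['image'][:, :],b['image']])[:,:,::-1][::2,::2] if 0 else cv2.resize(np.hstack([a['image'],b['image']]),(800,300))[:,:,::-1])
print(sense()['time_s'],sense()['force'],a['fx'],-a['R'].T@a['t'])
E
```

```text
2.7417 [ 0.10495837 -0.11937745  0.8136515 ] 371.64829954431775 [ 498.74123022 -222.55539685  401.71742897]
```

View pics/w2.png

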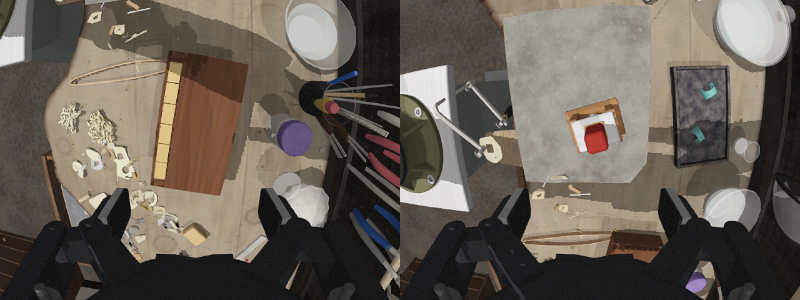

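The left view shows the whole strip, from (175,62) down to (160,180), with six lengths; the box is slightly yawed. The right view shows the red handle at (597,137) on its white plate and wooden rest, also yawed. Now measuring.

```bash
python3 - <<'E'
import numpy as np,cv2
from h import fcloud
c=dict(np.load('pics/wb.npz'));w=fcloud(c);im=c['image'].astype(int);h=cv2.cvtColor(c['image'],cv2.COLOR_RGB2HSV)
def sub(u0,v0,u1,v1): 
    m=np.zeros((480,640),bool);m[v0:v1,u0:u1]=1;return m&np.isfinite(w[...,0])
m=sub(235,75,410,325)&(w[...,2]>58)&(w[...,2]<95)
print('box top',cv2.minAreaRect(w[m][:,:2].astype(np.float32)),m.sum())
br=m&(h[...,1]<160)&(im[...,0]>140)&(im[...,1]>110)
n,l,s,_=cv2.connectedComponentsWithStats(cv2.morphologyEx(br.astype(np.uint8),cv2.MORPH_CLOSE,np.ones((5,5))));k=1+s[1:,4].argmax();br=(l==k)&m
q=w[br];r=cv2.minAreaRect(q[:,:2].astype(np.float32));print('brass',br.sum(),s[k],r)
ctr=q[:,:2].mean(0);d=np.linalg.svd(q[:,:2]-ctr,full_matrices=0)[2][0];d*=np.sign(d[1]);print('ctr',ctr,'dir',d,np.degrees(np.arctan2(-d[0],d[1])))
C=np.array(r[0])
n_=np.array([d[1],-d[0]])
S=(w[...,:2]-C)@d;T=(w[...,:2]-C)@n_
for a in range(-100,105,15):
    f=lambda lo,hi:np.nanmedian(w[...,2][m&(abs(S-a)<4)&(T>lo)&(T<hi)]).round(1)
    print(a,'brass z',f(-5,5),'wood z',f(13,25),'mid',f(45,60))
c=dict(np.load('pics/wr.npz'));w=fcloud(c);h=cv2.cvtColor(c['image'],cv2.COLOR_RGB2HSV)
m=sub(255,140,375,255)
rd=m&(h[...,1]>180)&((h[...,0]<8)|(h[...,0]>172))&(h[...,2]>90)&(w[...,2]>80)
q=w[rd];print('red',np.percentile(q,[2,50,98],axis=0).round(1).tolist())
t=q[q[:,2]>np.percentile(q[:,2],97)-5];print('top',np.median(t[:,2]),cv2.minAreaRect(t[:,:2].astype(np.float32)))
wh=m&(h[...,1]<60)&(h[...,2]>120)&(w[...,2]>60)&(w[...,2]<95);q=w[wh];print('plate',wh.sum(),np.median(q[:,2]),cv2.minAreaRect(q[:,:2].astype(np.float32)))
wd=m&(h[...,1]>90)&(h[...,0]>8)&(h[...,0]<25)&(w[...,2]>60)&(w[...,2]<95);q=w[wd];print('cheek',wd.sum(),np.median(q[:,2]),cv2.minAreaRect(q[:,:2].astype(np.float32)))
print('mat z',np.nanmedian(w[200:220,180:230,2]))
E
```

```text
box top ((501.64849853515625, -296.60980224609375), (213.6556396484375, 116.86417388916016), 80.41313934326172) 27061
brass 3729 [ 241   99   51  189 3738] ((455.7232971191406, -290.587158203125), (182.1233367919922, 23.35057830810547), 80.14845275878906)
ctr [ 458.31394162 -286.67223204] dir [0.17532922 0.98450986] -10.09781743653735
-100 brass z 66.4 wood z 66.3 mid 66.2
-85 brass z 71.3 wood z 67.5 mid 67.4
-70 brass z 72.1 wood z 68.5 mid 68.4
-55 brass z 73.7 wood z 69.6 mid 69.4
-40 brass z 74.5 wood z 70.2 mid 70.1
-25 brass z 74.8 wood z 70.6 mid 70.7
-10 brass z 75.2 wood z 71.0 mid 70.8
5 brass z 74.6 wood z 71.1 mid 70.9
20 brass z 74.7 wood z 70.8 mid 70.8
35 brass z 74.5 wood z 70.6 mid 70.4
50 brass z 74.3 wood z 70.0 mid 69.9
65 brass z 73.3 wood z 69.2 mid 69.1
80 brass z 72.3 wood z 68.1 mid 68.1
95 brass z 66.9 wood z 67.0 mid 67.0
red [[418.7, 27.9, 92.3], [430.6, 45.2, 132.0], [443.4, 53.6, 134.3]]
top 132.6401422349574 ((431.22442626953125, 39.69511413574219), (24.756954193115234, 24.654878616333008), 16.0823917388916)
plate 2129 79.14853368197244 ((431.0227966308594, 38.2613525390625), (67.36320495605469, 48.51728439331055), 15.95592212677002)
cheek 607 72.98280980933181 ((431.22821044921875, 39.54563522338867), (68.8609390258789, 50.2930793762207), 16.13457679748535)
mat z 3.0876726019153535
```

```bash
python3 - <<'E'
from h import *
from h import fcloud
c=dict(np.load('pics/wb.npz'));w=fcloud(c);h=cv2.cvtColor(c['image'],cv2.COLOR_RGB2HSV)
C=np.array([501.6,-296.6]);a=np.radians(-9.8);bx=np.array([np.cos(a),np.sin(a)]);by=np.array([-bx[1],bx[0]])
X=(w[...,:2]-C)@bx;Y=(w[...,:2]-C)@by
m=np.isfinite(X)&(w[...,2]>60)&(w[...,2]<95)&(abs(Y)<95)
for y0 in(-60,0,60):
    print(y0,[(int(x),np.median(w[...,2][k]).round(1),h[k].mean(0).round(0).tolist()) for x in range(-60,-34,3) for k in [m&(abs(X-x)<1.5)&(abs(Y-y0)<15)] if k.sum()>3])
move_ptp([431.1,39.5,160],[180,0,106]); line_to([431.1,39.5,82],v=100)
s=sense();print(s['position'],s['force'])
set_gripper(0,force=90); s=sense();print(s['time_s'],s['gripper_width'],s['grasp_force'],s['position'],s['force'])
line_to([431.1,39.5,180],v=90); pause(.3)
s=sense();print(s['time_s'],s['gripper_width'],s['grasp_force'],s['position'],s['force'])
E
```

```text
-60 [(-57, np.float64(69.5), [12.0, 118.0, 124.0]), (-54, np.float64(69.4), [13.0, 135.0, 118.0]), (-51, np.float64(73.3), [20.0, 101.0, 218.0]), (-48, np.float64(73.6), [20.0, 101.0, 217.0]), (-45, np.float64(73.3), [20.0, 102.0, 218.0]), (-42, np.float64(73.5), [20.0, 102.0, 216.0]), (-39, np.float64(73.2), [20.0, 101.0, 217.0]), (-36, np.float64(72.9), [19.0, 109.0, 185.0])]
0 [(-57, np.float64(70.9), [11.0, 128.0, 113.0]), (-54, np.float64(71.0), [13.0, 134.0, 124.0]), (-51, np.float64(75.0), [20.0, 99.0, 217.0]), (-48, np.float64(74.8), [20.0, 99.0, 219.0]), (-45, np.float64(74.9), [20.0, 99.0, 219.0]), (-42, np.float64(74.9), [20.0, 100.0, 219.0]), (-39, np.float64(74.9), [20.0, 99.0, 218.0]), (-36, np.float64(74.6), [19.0, 109.0, 182.0])]
60 [(-57, np.float64(69.3), [11.0, 131.0, 117.0]), (-54, np.float64(69.7), [13.0, 131.0, 129.0]), (-51, np.float64(73.6), [20.0, 96.0, 220.0]), (-48, np.float64(73.7), [20.0, 96.0, 222.0]), (-45, np.float64(73.5), [20.0, 98.0, 216.0]), (-42, np.float64(73.6), [20.0, 97.0, 217.0]), (-39, np.float64(73.6), [20.0, 98.0, 213.0]), (-36, np.float64(72.6), [18.0, 112.0, 162.0])]
[431.64230752  39.60223911  82.64338941] [-0.47154934  0.62698522 -0.07684239]
4.7 24.720680869957302 88.08578252792358 [431.6573455   39.60799276  82.47677255] [-0.8209545  -0.9101734   5.93933418]
6.2417 24.845852612860444 88.32189202308655 [430.99246206  39.51022337 179.76831619] [ 0.20482231  0.498839   -3.05979654]
```

Grasp is good (24.8 mm, 3 N roller weight). The strip centreline sits 44 mm in front of the box centre. Next: move above length 0, turn so the roller rolls along the strip, and touch down.

```bash
cat >> h.py <<'E'
C=np.array([501.6,-296.6]);_a=np.radians(-9.8);bx=np.array([np.cos(_a),np.sin(_a)]);by=np.array([-bx[1],bx[0]])
def P(Y,z): return [*(C-44*bx+Y*by),z]
E
python3 - <<'E'
from h import *
line_to([445,0,180],v=150)
move_ptp(P(75,165),[180,0,170.2]); pause(.3)
s=sense();t0=s['force'][2];print(s['time_s'],s['joints'].round(0),s['force'],s['position'],P(75,165))
line_to(P(75,143),v=60); z=143.;n=0
while n<25:
    f=sense()['force'][2]-t0
    print(round(z,2),round(f,1),end='; ')
    if f>13.5: break
    z-= .7 if f<1 else min(.4,(14.5-f)/9*.6+.05); line_to(P(75,z),v=8); n+=1
s=sense();print(s['time_s'],s['force'],s['torque'],s['position']); np.save('st.npy',[z,t0])
E
```

```text
8.2333 [ 45.  26. -34. 107.  18.  52.  83.] [ 0.32044723 -0.37219891 -3.15119711] [ 471.18812617 -214.6669299   165.12518872] [np.float64(471.00776490417894), np.float64(-215.20518965043286), 165]
143.0 0.8; 142.3 1.0; 141.9 -0.2; 141.2 1.1; 140.8 0.3; 140.1 -0.0; 139.4 0.5; 138.7 0.2; 138.0 0.1; 137.3 2.0; 136.9 5.0; 136.5 6.0; 136.1 8.7; 135.7 10.1; 135.35 11.3; 135.09 11.0; 134.81 11.1; 134.54 10.4; 134.22 10.2; 133.88 11.9; 133.66 10.2; 133.32 11.6; 133.08 11.0; 132.79 11.1; 132.52 11.3; 15.0 [-1.80457259 -0.39557383  7.90951309] [ 0.16228214  0.48062227 -0.03002646] [ 471.24359982 -215.30394553  132.79817407]
```

```bash
cat > roll.py <<'E'
from h import *
z,t0=np.load('st.npy')
F=lambda: sense()['force'][2]-t0
for _ in range(8):
    f=F(); print(round(z,2),round(f,1),end='; ')
    if f>14: break
    z-=.35; line_to(P(75,z),v=8)
prof=lambda Y:-0.00042*Y*Y
Y=75.; log=[]
while Y>-80:
    Yn=Y-2.5; f=F(); log.append((Y,round(z,1),round(f,1)))
    e=15-f; z+=prof(Yn)-prof(Y)-np.clip(e/9*.6,-.8,.3)
    if f>22: z+=.5; line_to(P(Y,z),v=20); continue
    Y=Yn; line_to(P(Y,z),v=10)
print('\n',log); s=sense(); print(s['time_s'],s['force'],s['position']); np.save('st.npy',[z,t0])
E
python3 roll.py
```

```text
132.25 11.1; 131.9 11.5; 131.55 10.8; 131.2 12.0; 130.85 13.8; 130.5 13.9; 130.15 15.3; 
 [(75.0, np.float64(130.2), np.float64(15.3)), (72.5, np.float64(130.3), np.float64(15.2)), (70.0, np.float64(130.5), np.float64(14.5)), (67.5, np.float64(130.6), np.float64(16.3)), (65.0, np.float64(130.8), np.float64(16.2)), (62.5, np.float64(131.0), np.float64(16.0)), (60.0, np.float64(131.2), np.float64(14.3)), (57.5, np.float64(131.3), np.float64(14.9)), (55.0, np.float64(131.4), np.float64(15.0)), (52.5, np.float64(131.5), np.float64(15.3)), (50.0, np.float64(131.7), np.float64(15.4)), (47.5, np.float64(131.8), np.float64(14.0)), (45.0, np.float64(131.8), np.float64(14.6)), (42.5, np.float64(131.9), np.float64(15.5)), (40.0, np.float64(132.0), np.float64(16.4)), (37.5, np.float64(132.2), np.float64(15.3)), (35.0, np.float64(132.3), np.float64(16.4)), (32.5, np.float64(132.4), np.float64(15.4)), (30.0, np.float64(132.5), np.float64(15.1)), (27.5, np.float64(132.6), np.float64(14.4)), (25.0, np.float64(132.6), np.float64(15.3)), (22.5, np.float64(132.7), np.float64(13.9)), (20.0, np.float64(1
[... 1191 characters left out ...]
float64(14.0)), (-47.5, np.float64(131.5), np.float64(14.9)), (-50.0, np.float64(131.4), np.float64(15.5)), (-52.5, np.float64(131.3), np.float64(15.3)), (-55.0, np.float64(131.2), np.float64(16.1)), (-57.5, np.float64(131.2), np.float64(15.5)), (-60.0, np.float64(131.1), np.float64(13.5)), (-62.5, np.float64(130.9), np.float64(14.5)), (-65.0, np.float64(130.7), np.float64(14.4)), (-67.5, np.float64(130.5), np.float64(13.5)), (-70.0, np.float64(130.3), np.float64(15.0)), (-72.5, np.float64(130.1), np.float64(14.1)), (-75.0, np.float64(129.9), np.float64(14.9)), (-77.5, np.float64(129.8), np.float64(13.2))]
41.3 [-2.08432848 -0.78627212 11.82606321] [ 445.07108684 -369.12408686  130.77313326]
```

```bash
python3 - <<'E'
from h import *
from h import fcloud
line_to(P(-80,165),v=120); move_ptp(P(0,230),[180,0,170.2]); c=shot('wrist','wc')
w=fcloud(c);X=(w[...,:2]-C)@bx;Y=(w[...,:2]-C)@by
m=np.isfinite(X)&(w[...,2]>55)&(w[...,2]<85)
for y in np.arange(75,-80,-30):
    g=lambda lo,hi:(lambda q:(len(q),np.median(q).round(1) if len(q) else None))(w[...,2][m&(abs(Y-y)<11)&(X>lo)&(X<hi)])
    print(y,'brass',g(-50,-39),'wood',g(-29,-15))
cv2.imwrite('pics/wc_.png',c['image'][:,:,::-1]); s=sense();print(s['time_s'],s['gripper_width'],s['force'])
E
```

```text
75 brass (307, np.float64(68.3)) wood (357, np.float64(68.3))
45 brass (325, np.float64(69.9)) wood (387, np.float64(69.8))
15 brass (333, np.float64(70.7)) wood (137, np.float64(70.6))
-15 brass (328, np.float64(70.8)) wood (130, np.float64(70.4))
-45 brass (322, np.float64(69.9)) wood (383, np.float64(70.0))
-75 brass (302, np.float64(68.4)) wood (357, np.float64(68.2))
42.2917 25.00962090398784 [-0.31424737 -0.08891774 -2.79223284]
```

View pics/wc_.png

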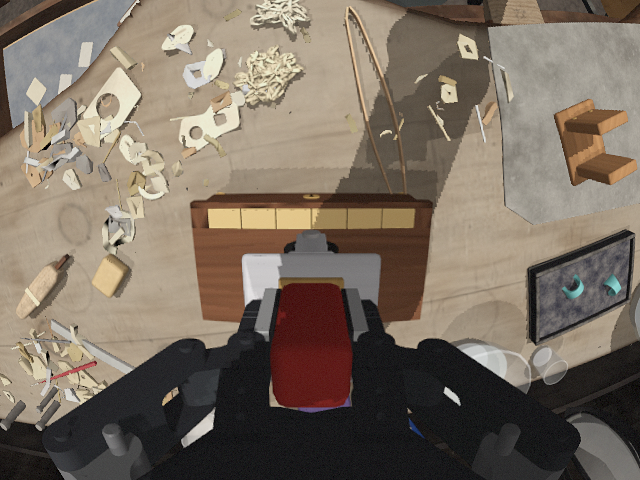

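All six lengths are flush (brass within 0.4 mm of the wood), and the strip is visible at (208–415, 218). The roller sits straight in the grip and the empty rest is at (600,145). Hanging it back now.

```bash
python3 - <<'E'
from h import *
line_to([455,-120,230],v=250)
move_ptp([431.1,39.5,175],[180,0,106]); pause(.2)
t0=sense()['force'][2]
line_to([431.1,39.5,87],v=70); z=87.
while z>79:
    s=sense();f=s['force']-[0,0,t0];print(z,f.round(1),end='; ')
    if f[2]>3: break
    z-=.5; line_to([431.1,39.5,z],v=10)
s=sense();print(s['time_s'],s['position'],s['eef_rot'])
set_gripper(85); pause(.3)
line_to([431.1,39.5,190],v=120)
c=shot('wrist','wd'); print(sense()['time_s'])
from h import fcloud
w=fcloud(c);h=cv2.cvtColor(c['image'],cv2.COLOR_RGB2HSV)
near=np.isfinite(w[...,0])&(np.hypot(w[...,0]-431,w[...,1]-39.5)<60)
rd=near&(h[...,1]>180)&((h[...,0]<8)|(h[...,0]>172))&(w[...,2]>80)
q=w[rd];t=q[q[:,2]>np.percentile(q[:,2],97)-5];print('top',np.median(t[:,2]),cv2.minAreaRect(t[:,:2].astype(np.float32)))
wh=near&(h[...,1]<60)&(h[...,2]>120)&(w[...,2]>60)&(w[...,2]<95);q=w[wh];print('plate',np.median(q[:,2]),cv2.minAreaRect(q[:,:2].astype(np.float32)),np.linalg.lstsq(np.c_[q[:,:2],np.ones(len(q))],q[:,2],rcond=None)[0])
E
```

```text
87.0 [ 0.6 -0.9  0.8]; 86.5 [0.2 0.5 0.2]; 86.0 [-0.3 -0.3  0.6]; 85.5 [ 0.4 -0.5  0.4]; 85.0 [-0.2  0.4 -0. ]; 84.5 [-0.6  0.7  0.4]; 84.0 [ 0.6 -0.4  1.8]; 83.5 [ 0.6 -0.7 -0.1]; 83.0 [ 0.1 -0.6 -0.2]; 82.5 [-0.3 -0.4  1.1]; 82.0 [-1.9 -0.2  9.1]; 48.5 [431.12931833  39.52259359  82.46031049] [1.79979566e+02 2.15143929e-02 1.06001888e+02]
50.5083
top 132.6578006942211 ((428.42657470703125, 39.227333068847656), (86.01754760742188, 24.738075256347656), 19.112272262573242)
plate 79.12571451021434 ((432.2061462402344, 39.20784378051758), (67.61405181884766, 46.8436393737793), 14.865926742553711) [-2.47660748e-03 -4.16339047e-03  8.02746009e+01]
```

View pics/wd.png

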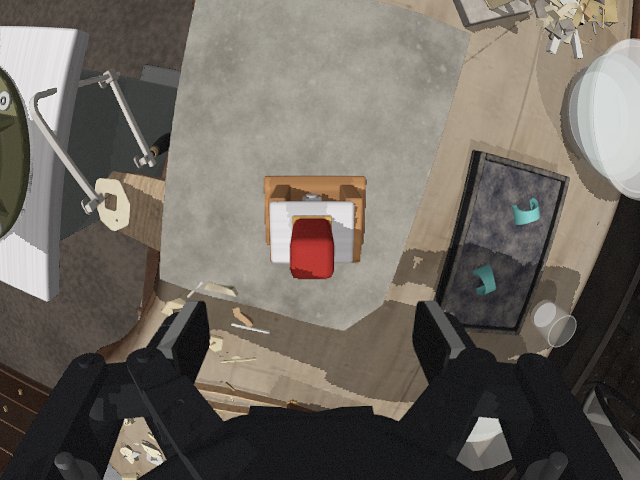

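The roller hangs level on both cheeks at (312,235) with its plate at z=79 as before, and the gripper is clear of it. Handing in.

```bash
python3 -c "
from station import *
print(job_done())"
```

```text
the job is handed in; nothing more can be done
None
```

I rolled all six brass lengths flush (within 0.4 mm of the wood, sensed pressure at most 17 N), hung the roller back upright in its rest with the gripper clear, and handed the job in after about 50 s; the judge's verdict was not shown.

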